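Lock a router-plate reducing ring flush with its two-pin key

ROBOT

A 6-joint arm with a two-finger parallel gripper is mounted at the origin on the work surface. World frame = base frame: x ahead of the robot, y to its left, z up, the work surface at z = 0. Lengths are in m, angles in degrees, forces in N, time in s.
With the tool pointing down it reaches from about 0.375 to 0.9 m from the base axis. Payload 3.1 kg.
Tool frame: the origin (TCP) lies at the very end of the fingers, on their centre line; the grasp point (between the pads) lies behind it (bot.grip_depth is the z of the grasp point in the tool frame, in m); z points along the fingers, y is the direction in which the jaws open and shut (so a half turn about z gives the same grasp; the last joint's range is limited). The gripper opens to 87 mm and grips with 3 to 60 N. Pads are 19 mm wide; open, the fingers measure 117 mm over their backs; the gripper's body (75 mm by 190 mm) begins 51 mm behind the grasp point.
Start: joints at [-75.086, 30.224, 82.088, -0, 67.689, -10.227], TCP at [0.266, -0.566, 0.223] pointing down, gripper open.
Joint ranges: [-176.69, 176.69], [-43.24, 126.21], [12.49, 139.97], [-82, 262], [0, 151.66], [-163.58, 163.58]. Speed limits (degrees/s): [159.86, 159.86, 180, 180, 180, 180].

INTERFACE

Orientations are given as a 3x3 rotation matrix whose columns are the frame's x, y, z axes.
In Python, from rig import bot, vision gives the robot as it stands. The module is installed in compiled form; this text tells all that it offers.
- The arm moves only by the shell command python3 -m jog 'ROWS'. ROWS is JSON, a list of rows, each a list of 3 entries, a list of its own where there are three numbers: the shift along the tool's x, y, z in mm, then the turn, a rotation vector about the tool's x, y, z in degrees, then the closure, from 0 (fully open) to 1 (shut). In form: [[[dx, dy, dz], [wx, wy, wz], fingers], ...]. A call has 1 to 12 rows; each row is the pose to reach, as a shift and turn from the pose commanded when the call began, along the tool's axes at that moment; what a row does not reach only later rows make up. A row lasts 1/12 s, in which the tool goes at most 41.7 mm and 7.16 degrees, less where a joint would pass 70% of its speed; a pose out of reach is approached as far as the arm can. A call with a gripper value outside its range is refused whole. The fingers move at their own pace and stop on an object; the grip force is fixed at half the most. Time passes only in rows, so rows that repeat a pose let the fingers close. It gives the time, the measured TCP pose, the force and the opening at its end, in the units of the state.
- bot.read_state(): the state, without advancing time (a new reading comes with each control period).
- vision.capture(name): name is "scene" or "top" or "wrist"; returns the picture (480x640x3 uint8, red, green, blue); there is no depth.
- vision.camera_info(name): a dict with "intrinsics" (3x3 intrinsics, pixels), "dist" ([k1, k2, p1, p2, k3] as OpenCV has them; the pictures are not rectified), "camera_from_world" (4x4, takes a point from world to camera coordinates); the wrist camera has in their place "mount" (4x4, takes a point from camera to tool coordinates, whose origin is the TCP and whose axes are the flange's). Camera axes: x right, y up, looking along -z (the intrinsics and any distortion apply to the point x, -y, -z); pixel columns grow to the right and rows downward; lengths in m; the calibration is good to about 2 mm. A picture is of the moment at which its call begins: read the wrist's pose just before it. camera_info takes no time and is no camera call.
- bot.hand_in(): hands the job in, once; it reports no verdict.
The state is a dict: "time_s": time; "joint_positions": joint angles; "qvel": joint speeds; "tau": joint torques, N m; "position": TCP position; "tcp_rot": TCP orientation; "force": force on the tool from outside, world axes, zero at the start; "moment": the same for the moment, N m; "opening": opening from 0.0 (shut) to 1.0 (fully open).
Only numpy, scipy, OpenCV 4.12 (cv2) and the standard library are available. Lean on these libraries where they do the work, as an engineer would, in place of code of your own. Each camera call takes 0.05 s, during which the arm holds its last target. There are 200 camera calls.

TASK

The reducing ring in the router plate is standing proud. Take the orange two-pin key from its slot in the router-bit block, feel gently for the ring's two holes until both pins drop in and the key sits down on the ring, and turn the ring clockwise without forcing it until it is firmly against its stop and flush with the plate. Then put the key back down in its slot, upright and fully home, and leave everything else as it lies; touch the ring and the router top with the key alone.

Things in the scene. Friction and masses are not known exactly. Their poses are not given: they have to be found in the camera images.
- router_top: Router-table top lying on two battens on the bench, fixed: grey-faced plywood slab 300 x 380 x 30 mm with a black insert plate (229 x 298 mm) let flush into its middle. Origin on the bench under its centre, x along the short side, y along the long side, z up. The plate's upper face is 74.5 mm above the origin.
- plate_face (a point): Centre of the plate's round opening, level with the plate's upper face. The ring works like a coarse right-hand thread: turned clockwise seen from above it sinks 3.75 mm per rad until, at a hard stop to be felt, its face is level with this point. It starts 1.6 to 3 mm proud, 0.45 to 0.8 rad before the stop, drags at up to 0.25 N m, and stays where left; a push straight down does not turn it.
- reducing_ring: Aluminium ring in the plate's opening, 100 mm outside, 40 mm bore, 10 mm thick; origin at the centre of its upper face. The reading follows it up and down but does NOT turn with it. Two through holes, 9 mm wide, opposite each other, 32 mm from the centre; at the start their line lies within 0.43 rad of the router top's y axis, either way: find it by eye or feel. Never load it above 40 N.
- ring_key: Orange two-pin key, 0.1 to 0.2 kg: flat bar 88 x 22 x 8 mm (x, y, z), upright web on top, and below it two steel pins 6 mm wide, 8 mm long with round noses, at x = +32 and -32 mm. Origin at the centre of the bar's underside, x along the pins' line, z up; a half turn makes no difference. With both pins fully in the ring's holes the bar's underside lies on the ring's face.
- key_grip (a point): Where to pinch the key from above: in the middle of its upright web, 34 mm above the bar's underside. The web is 40 mm long (x), 14 mm thick (y, the grasp), from 8 to 52 mm above the underside. Keep the fingertips above the bar.
- key_rack: Wooden router-bit block, 200 x 56 x 30 mm (x, y, z), fixed on the bench, with router bits standing 34 mm above it near both x ends, 70 mm and more from the middle. Origin under its centre on the bench.
- key_slot (a point): Middle of the mouth of the key's slot, on the block's top, 30 mm above the bench. The slot is 76 mm long along the block's x, 12 mm wide, 18 mm deep. The key starts, and must end, upright with its pins in the slot and its bar lying along it on the block's top, its origin within a few mm of this point.
- collet_wrench: Steel open-ended wrench, 150 mm long, lying on the router top about 150 mm from the ring's centre towards -y. Leave alone.
- spare_ring: Brass ring, 100 mm diameter, 10 mm high, lying loose on the bench. Leave alone.
- block_plane: Small black block plane, 160 x 50 mm, on the bench. Leave alone.
Things that resemble listed ones, but are neither listed nor needed, are in the scene too. What is meant by the ring_key is not blue, green or purple, and is the smaller of those in its own colour.

How it is judged:
By the outcome, as a careful person would: the job done as asked, in the order asked, and still so for the second after the job is handed in, with the robot touching nothing.
It also fails if it takes over 72 s, if anything falls off the work surface, if the arm or the gripper's body presses on something with over 40 N, if the wrist force passes 120 N, or if a joint passes its speed limit or range.

## Working session

There is one attempt and no reset: what is moved stays moved. The work goes in short steps, Python scripts to look and compute and a shell command to move; the robot and the scene stay as the last step left them, time stands still between calls to the robot, and variables do not carry over. Pictures are saved under pics/ and viewed, about 8 in all and at most 12, crops included, and the job is handed in when it is done.

```bash
mkdir -p pics; cat > h.py <<'E'
import numpy as np, cv2
from rig import bot, vision
def save(n,name):
    im=vision.capture(n); cv2.imwrite(f'pics/{name}.png',im[:,:,::-1]); return im
def cam(n,st=None):
    c=vision.camera_info(n)
    K=np.array(c['intrinsics']);d=np.array(c['dist'],float)
    if 'mount' in c:
        st=st or bot.read_state()
        T=np.eye(4);T[:3,:3]=st['tcp_rot'];T[:3,3]=st['position']
        M=T@np.array(c['mount'])
    else: M=np.linalg.inv(np.array(c['camera_from_world']))
    return K,d,M
def px2w(n,uv,z,st=None):
    K,d,M=cam(n,st)
    p=cv2.undistortPoints(np.array(uv,float).reshape(-1,1,2),K,d).reshape(-1,2)
    r=np.c_[p[:,0],-p[:,1],-np.ones(len(p))]@M[:3,:3].T
    o=M[:3,3]; t=(z-o[2])/r[:,2]
    return o+r*t[:,None]
def w2px(n,P,st=None):
    K,d,M=cam(n,st); Q=(np.asarray(P,float).reshape(-1,3)-M[:3,3])@M[:3,:3]
    q=Q*[1,-1,-1]
    return cv2.projectPoints(q,np.zeros(3),np.zeros(3),K,d)[0].reshape(-1,2)
E
python3 - <<'E'
from h import *
for n in('scene','top','wrist'): save(n,n+'0')
s=bot.read_state(); print({k:np.round(v,3).tolist() for k,v in s.items()}, bot.grip_depth)
for n in('scene','top','wrist'): print(n,np.round(cam(n)[2],3).tolist(),np.round(cam(n)[0],0).tolist(),cam(n)[1])
E
```

```text
{'time_s': 0.15, 'joint_positions': [-75.088, 30.266, 82.14, 0.001, 67.688, -10.229], 'qvel': [-0.014, -0.132, -0.291, 0.045, -0.03, -0.058], 'tau': [-0.001, -44.043, -17.684, 0.063, 0.055, -0.0], 'position': [0.265, -0.565, 0.222], 'tcp_rot': [[0.905, 0.425, -0.0], [0.425, -0.905, 0.002], [0.0, -0.002, -1.0]], 'force': [0.222, 0.088, -0.459], 'moment': [-0.038, -0.048, -0.069], 'opening': 1.002} -0.0187
scene [[-0.038, -0.785, 0.618, 1.186], [0.999, -0.02, 0.037, -0.011], [-0.017, 0.619, 0.785, 0.894], [0.0, 0.0, 0.0, 1.0]] [[442.0, 0.0, 319.0], [0.0, 442.0, 232.0], [0.0, 0.0, 1.0]] [0.02027436 0.         0.         0.         0.        ]
top [[-0.016, 0.981, -0.194, 0.296], [-1.0, -0.017, -0.002, -0.061], [-0.005, 0.194, 0.981, 1.449], [0.0, 0.0, 0.0, 1.0]] [[585.0, 0.0, 321.0], [0.0, 585.0, 241.0], [0.0, 0.0, 1.0]] [-0.02819786  0.          0.          0.          0.        ]
wrist [[0.425, 0.864, 0.269, 0.341], [-0.905, 0.406, 0.126, -0.53], [-0.001, -0.297, 0.955, 0.384], [0.0, 0.0, 0.0, 1.0]] [[380.0, 0.0, 316.0], [0.0, 380.0, 243.0], [0.0, 0.0, 1.0]] [0.00868619 0.         0.         0.         0.        ]
```

View pics/top0.png

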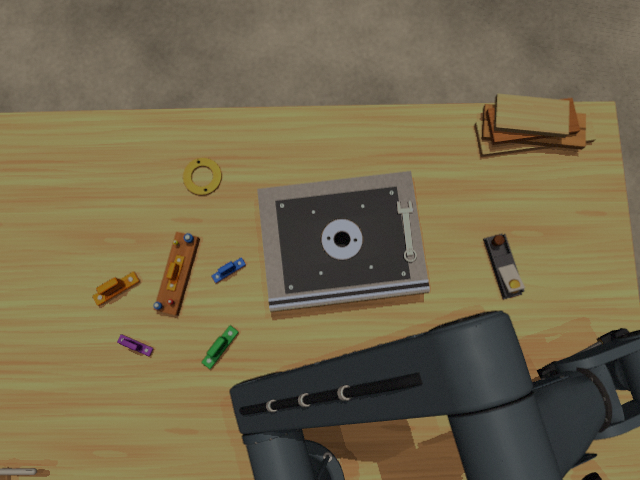

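View pics/scene0.png

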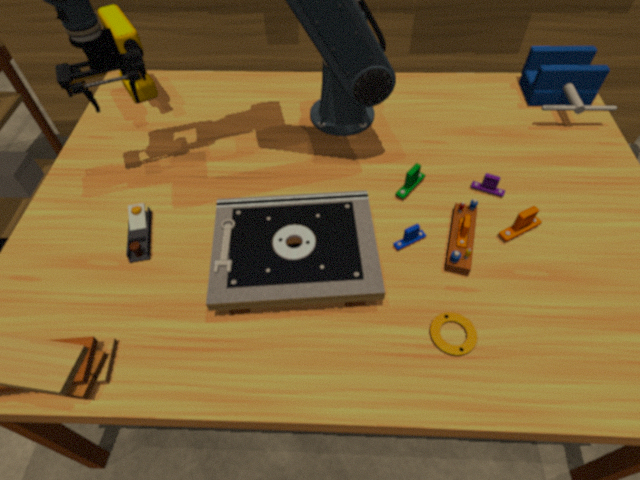

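The top view shows the key candidates: orange in the rack at (175,272), a larger loose orange one at (115,289), blue at (228,270), green at (220,347) and purple at (135,345). I choose the one in the rack. The ring is at (342,239). Next, one enlarged crop of the key and ring.

```bash
python3 - <<'E'
from h import *
im=cv2.imread('pics/top0.png')
a=cv2.resize(im[225:325,130:230],None,fx=4,fy=4,interpolation=cv2.INTER_CUBIC)
b=cv2.resize(im[209:269,312:372],(400,400),interpolation=cv2.INTER_CUBIC)
cv2.imwrite('pics/crop1.png',np.hstack([a,b]))
print('ring',px2w('top',[[342,239]],.0765),'key',px2w('top',[[175,272]],.06),'slot',px2w('top',[[177,274]],.03))
E
```

```text
ring [[ 0.57134095 -0.10977131  0.0765    ]] key [[0.5007445  0.29250465 0.06      ]] slot [[0.50013239 0.29505863 0.03      ]]
```

View pics/crop1.png

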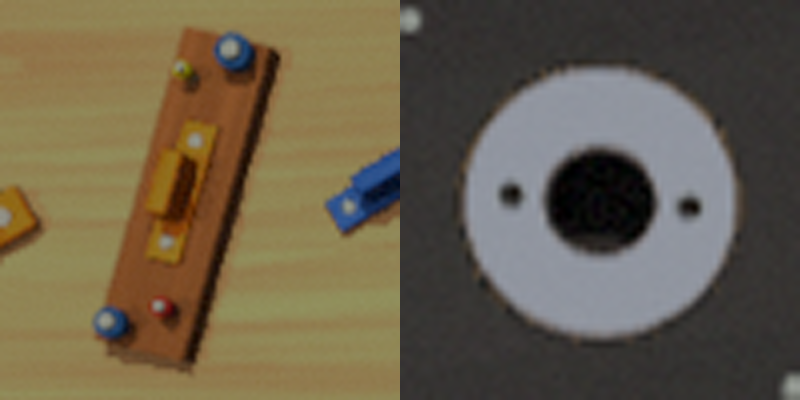

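```bash
python3 - <<'E'
from h import *
k=px2w('top',[[178.75-.4,260.25-.4],[171.75-.4,285.75-.4]],.038); h=px2w('top',[[328.3,237.9],[355.1,239.7]],.0768)
for p in(k,h):
    d=p[0]-p[1]; print(p.round(4).tolist(),'mid',p.mean(0).round(4),'len',np.linalg.norm(d).round(4),'ang',np.degrees(np.arctan2(d[1],d[0])).round(1))
c=px2w('top',[[312+(601-400)/6.667-.4,209+200/6.667-.4]],.0768);print('ring c',c)
s=bot.read_state();R=np.array(s['tcp_rot']);t=np.array([k[:,0].mean(),k[:,1].mean(),.30])-s['position'];print('tool shift',R.T@t*1000)
print('tool x yaw',np.degrees(np.arctan2(R[1,0],R[0,0])))
E
```

```text
[[0.5339, 0.2908, 0.038], [0.4714, 0.306, 0.038]] mid [0.5026 0.2984 0.038 ] len 0.0643 ang -13.7
[[0.5745, -0.077, 0.0768], [0.569, -0.141, 0.0768]] mid [ 0.5718 -0.109   0.0768] len 0.0642 ang 85.1
ring c [[ 0.57227067 -0.10918203  0.0768    ]]
tool shift [ 581.70085795 -681.15891546  -76.92494207]
tool x yaw 25.14057416084918
```

```bash
cat >> h.py <<'E'
from scipy.spatial.transform import Rotation as Ro
def goal(x,y,z,yaw):
    s=bot.read_state();R=np.array(s['tcp_rot']);a=np.radians(yaw)
    G=np.array([[np.cos(a),np.sin(a),0],[np.sin(a),-np.cos(a),0],[0,0,-1]])
    print('shift',(R.T@(np.array([x,y,z])-s['position'])*1000).round(1),'rot',Ro.from_matrix(R.T@G).as_rotvec(degrees=True).round(2))
def stat():
    s=bot.read_state();R=np.array(s['tcp_rot'])
    print('t',round(s['time_s'],2),'p',np.round(s['position'],4),'yaw',np.degrees(np.arctan2(R[1,0],R[0,0])).round(2),'z',R[:,2].round(4),'F',np.round(s['force'],2),'M',np.round(s['moment'],3),'op',round(s['opening'],3),'q',np.round(s['joint_positions'],1))
E
python3 -m jog '[[[290,-340,-90],[0,0,-85],0],[[290,-340,-90],[0,0,-85],0],[[290,-340,-90],[0,0,-85],0],[[290,-340,-90],[0,0,-85],0],[[290,-340,-90],[0,0,-85],0],[[290,-340,-90],[0,0,-85],0],[[290,-340,-90],[0,0,-85],0],[[290,-340,-90],[0,0,-85],0],[[290,-340,-90],[0,0,-85],0],[[290,-340,-90],[0,0,-85],0],[[290,-340,-90],[0,0,-85],0],[[290,-340,-90],[0,0,-85],0]]'
python3 -c "
from h import *
stat();goal(.5026,.2984,.25,166.3)"
```

```text
time_s: 1.15
position: [0.3841, -0.1284, 0.3137]
tcp_rot: [[-0.357, 0.934, 0.002], [0.934, 0.357, 0.003], [0.002, 0.003, -1.0]]
force: [0.0, 0.0, 1.0]
opening: 0.997
t 1.15 p [ 0.3841 -0.1284  0.3137] yaw 110.89 z [ 0.002   0.0027 -1.    ] F [0.01 0.04 1.03] M [-0.049 -0.082 -0.006] op 0.997 q [-34.5   5.8 104.    0.2  70.2 -55.5]
shift [356.4 262.7  65.1] rot [ 2.000e-01 -2.000e-02 -5.541e+01]
```

```bash
python3 -m jog '[[[356,263,65],[0.2,0,-55.4],0],[[356,263,65],[0.2,0,-55.4],0],[[356,263,65],[0.2,0,-55.4],0],[[356,263,65],[0.2,0,-55.4],0],[[356,263,65],[0.2,0,-55.4],0],[[356,263,65],[0.2,0,-55.4],0],[[356,263,65],[0.2,0,-55.4],0],[[356,263,65],[0.2,0,-55.4],0],[[356,263,65],[0.2,0,-55.4],0],[[356,263,65],[0.2,0,-55.4],0],[[356,263,65],[0.2,0,-55.4],0],[[356,263,65],[0.2,0,-55.4],0]]'
python3 -c "
from h import *
stat();goal(.5026,.2984,.18,166.3)"
```

```text
time_s: 2.15
position: [0.5088, 0.2953, 0.2461]
tcp_rot: [[-0.969, 0.245, -0.002], [0.245, 0.969, 0.0], [0.002, -0.0, -1.0]]
force: [0.6, -0.0, -0.2]
opening: 0.995
t 2.15 p [0.5088 0.2953 0.2461] yaw 165.81 z [-1.8e-03  1.0e-04 -1.0e+00] F [ 0.62 -0.02 -0.16] M [ 0.07  -0.158  0.027] op 0.995 q [ 19.2  25.9  85.9   0.   68.3 -56.6]
shift [ 6.6  1.5 66.1] rot [-0.02 -0.1  -0.49]
```

```bash
python3 -m jog '[[[6.6,1.5,66],[0,0,-0.5],0],[[6.6,1.5,66],[0,0,-0.5],0],[[6.6,1.5,66],[0,0,-0.5],0],[[6.6,1.5,66],[0,0,-0.5],0]]'
python3 -c "
from h import *
s=bot.read_state();save('wrist','w1');stat()
import json;json.dump({k:np.array(s[k]).tolist() for k in('position','tcp_rot')},open('w1.json','w'))
a=np.radians(-13.7);u=np.array([np.cos(a),np.sin(a),0])
c=np.array([.5026,.2984,.038]); print('pred screws',w2px('wrist',[c+.032*u,c-.032*u,c+[0,0,.044]]))
"
```

```text
time_s: 2.48
position: [0.5007, 0.2922, 0.1805]
tcp_rot: [[-0.97, 0.241, -0.006], [0.241, 0.97, -0.004], [0.005, -0.005, -1.0]]
force: [0.6, 0.1, 0.2]
opening: 0.999
t 2.53 p [0.5023 0.2926 0.1821] yaw 166.02 z [-0.0019 -0.0025 -1.    ] F [-0.23  0.81  0.68] M [ 0.088 -0.142  0.03 ] op 1.001 q [ 19.3  29.8  90.7  -0.1  59.7 -56.7]
pred screws [[322.53437009 261.68374643]
 [322.58412137 187.14782979]
 [323.34954603 240.99822874]]
```

View pics/w1.png

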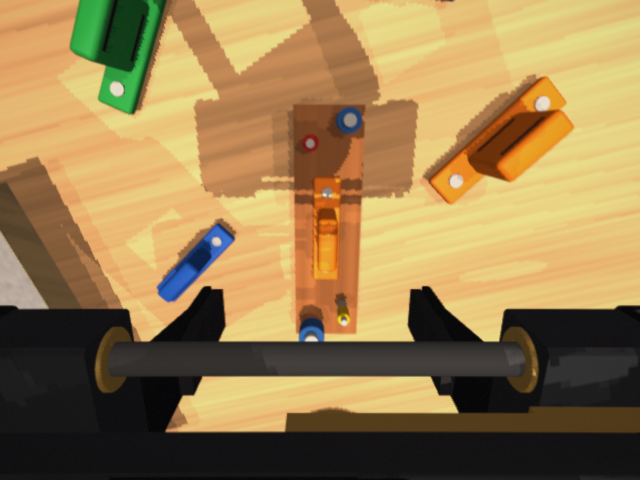

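```bash
python3 -m jog '[[[0,0,0],[0,0,0],0],[[0,0,0],[0,0,0],0],[[0,0,0],[0,0,0],0]]'
python3 -c "
from h import *
stat();s=bot.read_state();im=save('wrist','w2');stat()
import json;json.dump({k:np.array(s[k]).tolist() for k in('position','tcp_rot')},open('w2.json','w'))
a=np.radians(-13.7);u=np.array([np.cos(a),np.sin(a),0])
c=np.array([.5026,.2984,.038]); print('pred screws',w2px('wrist',[c+.032*u,c-.032*u,c+[0,0,.044]],s))
cv2.imwrite('pics/w2c.png',cv2.resize(im[160:300,255:395,::-1],None,fx=4.2,fy=4.2,interpolation=cv2.INTER_CUBIC))
"
```

```text
time_s: 2.78
position: [0.503, 0.293, 0.1834]
tcp_rot: [[-0.97, 0.242, 0.001], [0.242, 0.97, -0.001], [-0.001, -0.001, -1.0]]
force: [-0.1, 0.4, 0.1]
opening: 1.0
t 2.78 p [0.503  0.293  0.1834] yaw 166.01 z [ 0.0011 -0.0013 -1.    ] F [-0.12  0.35  0.1 ] M [ 0.082 -0.098  0.052] op 1.0 q [ 19.3  29.7  90.7  -0.1  59.6 -56.7]
t 2.83 p [0.5027 0.293  0.1831] yaw 166.02 z [ 5.0e-04 -1.5e-03 -1.0e+00] F [ 0.34 -0.12  0.69] M [ 0.054 -0.181  0.033] op 0.997 q [ 19.3  29.7  90.7  -0.1  59.6 -56.7]
pred screws [[321.57840502 260.0461425 ]
 [321.55593735 185.67402832]
 [322.31847579 239.30986335]]
```

View pics/w2c.png

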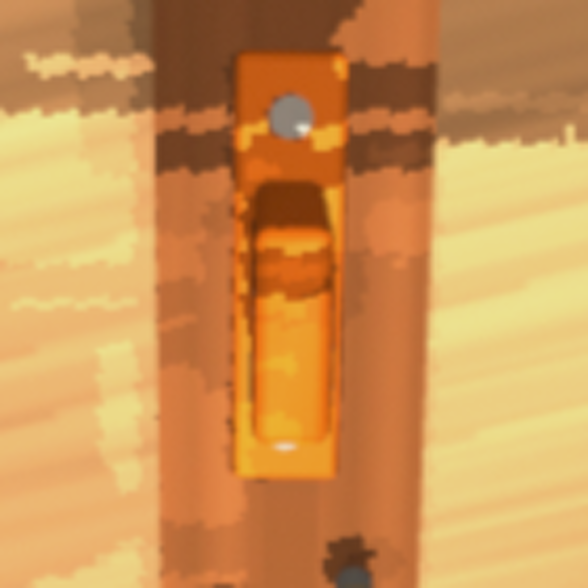

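```bash
python3 - <<'E'
from h import *
import json;s=json.load(open('w2.json'))
f=lambda p:[255+p[0]/4.2-.4,160+p[1]/4.2-.4]
web=px2w('wrist',[f((293,334))],.082,s); end=px2w('wrist',[f((294,53)),f((286,478))],.038,s); sc=px2w('wrist',[f((291,117))],.038,s)
d=end[1]-end[0]
wl=px2w('wrist',[f((294,228)),f((291,440))],.082,s)
print(web,end,end.mean(0),np.linalg.norm(d),np.degrees(np.arctan2(d[1],d[0])),sc,'weblen',np.linalg.norm(wl[0]-wl[1]),wl)
E
```

```text
[[0.50281971 0.29986939 0.082     ]] [[0.46163023 0.31089897 0.038     ]
 [0.54593003 0.28883321 0.038     ]] [0.50378013 0.29986609 0.038     ] 0.0871398629244629 -14.668277772237055 [[0.47336999 0.30746846 0.038     ]] weblen 0.03820777941597896 [[0.48467951 0.3044283  0.082     ]
 [0.52169158 0.29494457 0.082     ]]
```

```bash
python3 -c "
from h import *
stat();goal(.503,.2996,.0465,165.8)"
```

```text
t 2.83 p [0.5027 0.293  0.1831] yaw 166.02 z [ 5.0e-04 -1.5e-03 -1.0e+00] F [ 0.34 -0.12  0.69] M [ 0.054 -0.181  0.033] op 0.997 q [ 19.3  29.7  90.7  -0.1  59.6 -56.7]
shift [  1.5   6.7 136.5] rot [-0.08  0.05  0.22]
```

```bash
python3 -m jog '[[[1.5,6.7,20],[0,0,0.2],0.3],[[1.5,6.7,45],[0,0,0.2],0.3],[[1.5,6.7,70],[0,0,0.2],0.3],[[1.5,6.7,95],[0,0,0.2],0.3],[[1.5,6.7,115],[0,0,0.2],0.3],[[1.5,6.7,125],[0,0,0.2],0.3],[[1.5,6.7,132],[0,0,0.2],0.3],[[1.5,6.7,135],[0,0,0.2],0.3],[[1.5,6.7,136],[0,0,0.2],0.3],[[1.5,6.7,136],[0,0,0.2],0.3]]'
python3 -c "
from h import *
stat();goal(.503,.2996,.0465,165.8)"
```

```text
time_s: 3.67
position: [0.5024, 0.2998, 0.0464]
tcp_rot: [[-0.97, 0.245, -0.001], [0.245, 0.97, -0.002], [0.0, -0.002, -1.0]]
force: [0.7, -0.3, -0.1]
opening: 0.7
t 3.67 p [0.5024 0.2998 0.0464] yaw 165.84 z [-6.0e-04 -1.9e-03 -1.0e+00] F [ 0.72 -0.27 -0.13] M [ 0.054 -0.128  0.03 ] op 0.7 q [ 19.9  41.4  95.2  -0.1  43.4 -55.8]
shift [-0.6 -0.  -0.1] rot [-0.11 -0.01  0.04]
```

```bash
python3 -m jog '[[[0,0,0],[0,0,0],0.6],[[0,0,0],[0,0,0],0.8],[[0,0,0],[0,0,0],0.9],[[0,0,0],[0,0,0],1],[[0,0,0],[0,0,0],1],[[0,0,0],[0,0,0],1],[[0,0,0],[0,0,0],1]]'
python3 -c "
from h import *
stat()"
```

```text
time_s: 4.25
position: [0.5016, 0.2995, 0.0456]
tcp_rot: [[-0.97, 0.245, -0.002], [0.245, 0.97, -0.002], [0.002, -0.003, -1.0]]
force: [0.2, -0.1, -0.4]
opening: 0.253
t 4.25 p [0.5016 0.2995 0.0456] yaw 165.84 z [-0.0022 -0.0025 -1.    ] F [ 0.24 -0.08 -0.37] M [ 0.08  -0.148  0.023] op 0.253 q [ 19.9  41.5  95.3  -0.1  43.4 -55.8]
```

```bash
python3 -m jog '[[[0,0,0],[0,0,0],1],[[0,0,0],[0,0,0],1],[[0,0,0],[0,0,0],1],[[0,0,0],[0,0,0],1],[[0,0,0],[0,0,0],1]]'
python3 -c "
from h import *
stat()"
```

```text
time_s: 4.67
position: [0.5016, 0.2995, 0.0455]
tcp_rot: [[-0.97, 0.245, -0.002], [0.245, 0.97, -0.003], [0.002, -0.003, -1.0]]
force: [0.0, 0.6, 0.4]
opening: 0.159
t 4.67 p [0.5016 0.2995 0.0455] yaw 165.85 z [-0.0024 -0.0026 -1.    ] F [0.05 0.56 0.41] M [-0.03  -0.127 -0.034] op 0.159 q [ 19.9  41.5  95.3  -0.1  43.4 -55.8]
```

```bash
python3 -m jog '[[[0,0,-4],[0,0,0],1],[[0,0,-12],[0,0,0],1],[[0,0,-25],[0,0,0],1],[[0,0,-45],[0,0,0],1],[[0,0,-70],[0,0,0],1],[[0,0,-90],[0,0,0],1],[[0,0,-105],[0,0,0],1],[[0,0,-110],[0,0,0],1],[[0,0,-110],[0,0,0],1]]'
python3 -c "
from h import *
stat();goal(.572,-.109,.15,85.1)"
```

```text
time_s: 5.42
position: [0.5029, 0.3002, 0.1575]
tcp_rot: [[-0.97, 0.245, 0.001], [0.245, 0.97, -0.001], [-0.002, -0.001, -1.0]]
force: [-0.7, 0.0, -1.7]
opening: 0.158
t 5.42 p [0.5029 0.3002 0.1575] yaw 165.85 z [ 0.0015 -0.0011 -1.    ] F [-0.71  0.03 -1.71] M [ 0.085 -0.162  0.01 ] op 0.158 q [ 20.   31.9  91.5  -0.1  56.6 -55.8]
shift [-167.1 -379.8    8.1] rot [3.000e-02 1.100e-01 8.075e+01]
```

```bash
python3 -m jog '[[[-10,-22,0],[0,0,6],1],[[-28,-63,0],[0,0,13],1],[[-46,-104,0],[0,0,20],1],[[-64,-145,0],[0,0,27],1],[[-82,-186,0],[0,0,34],1],[[-100,-227,2],[0,0,41],1],[[-118,-268,4],[0,0,48],1],[[-135,-307,6],[0,0,55],1],[[-150,-341,7],[0,0,62],1],[[-160,-364,7],[0,0,69],1],[[-166,-377,7],[0,0,75],1],[[-167,-380,7],[0,0,80.7],1]]'
python3 -m jog '[[[0,0,0],[0,0,0],1],[[0,0,0],[0,0,0],1],[[0,0,0],[0,0,0],1],[[0,0,0],[0,0,0],1]]'
python3 -c "
from h import *
import json
stat();goal(.572,-.109,.15,85.1)
s=bot.read_state();im=save('wrist','w3');json.dump({k:np.array(s[k]).tolist() for k in('position','tcp_rot')},open('w3.json','w'))
p=np.array(s['position']);R=np.array(s['tcp_rot'])
print('keypins pred',w2px('wrist',[p+R@[.032,0,-.0155+.008],p+R@[-.032,0,-.0155+.008]],s))
print('ring pred',w2px('wrist',[[.5745,-.077,.0768],[.569,-.141,.0768]],s))
"
```

```text
time_s: 6.42
position: [0.5713, -0.1138, 0.1481]
tcp_rot: [[0.095, 0.996, -0.003], [0.996, -0.095, -0.003], [-0.003, -0.002, -1.0]]
force: [0.1, 0.4, -0.7]
opening: 0.162
time_s: 6.75
position: [0.5703, -0.1083, 0.1489]
tcp_rot: [[0.082, 0.997, -0.004], [0.997, -0.082, -0.002], [-0.002, -0.003, -1.0]]
force: [-0.5, 0.3, -1.7]
opening: 0.16
t 6.75 p [ 0.5703 -0.1083  0.1489] yaw 85.3 z [-0.0035 -0.0018 -1.    ] F [-0.47  0.28 -1.75] M [ 0.018 -0.021 -0.015] op 0.16 q [-21.7  32.3  92.5  -0.2  55.4 -16.9]
shift [-0.5  1.7 -1.1] rot [-0.19  0.12  0.2 ]
keypins pred [[313.4235468  249.08935364]
 [313.64673668 376.30849029]]
ring pred [[317.09824944 209.84720754]
 [316.63344837 302.57327642]]
```

View pics/w3.png

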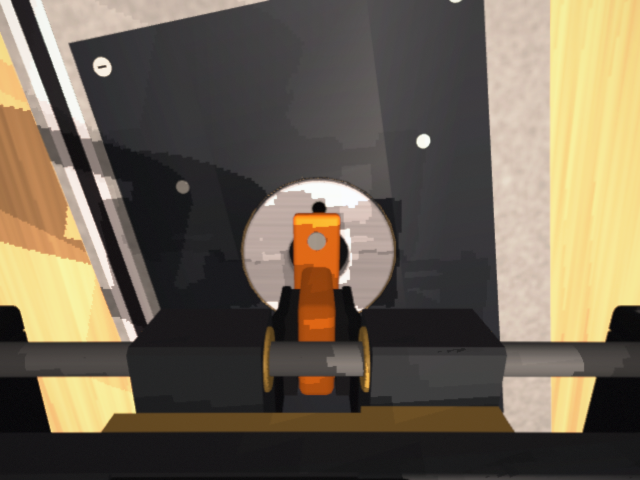

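```bash
python3 -c "
from h import *
im=cv2.imread('pics/w3.png');cv2.imwrite('pics/w3c.png',cv2.resize(im[172:292,235:405],None,fx=4.5,fy=4.5,interpolation=cv2.INTER_CUBIC))"
```

```text
(no output)
```

View pics/w3c.png

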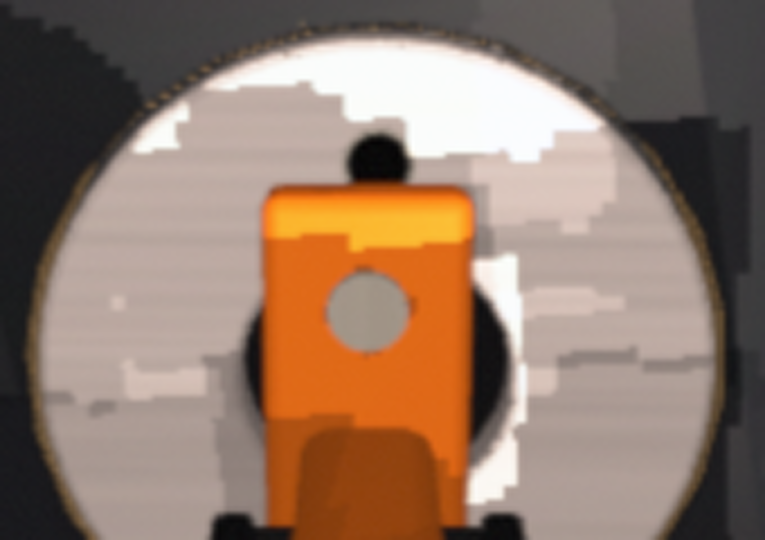

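```bash
python3 - <<'E'
from h import *
import json;s=json.load(open('w3.json'));p=np.array(s['position']);R=np.array(s['tcp_rot'])
f=lambda c,r:[235+c/4.5-.4,172+r/4.5-.4]
z=.0768
e=px2w('wrist',[f(38,350),f(718,350),f(378,38)],z,s)[:,:2]
A=np.c_[2*e,np.ones(3)];x=np.linalg.solve(A,(e**2).sum(1));c=x[:2];print('ring c',c,'r',np.sqrt(x[2]+c@c))
h=px2w('wrist',[f(379,162)],z,s)[0,:2];d=h-c;print('hole',h,np.linalg.norm(d),np.degrees(np.arctan2(d[1],d[0])))
zb=p[2]+.0155+.0080-.031+.0; zb=p[2]-.0155+.008
k=px2w('wrist',[f(368,312),f(368,200),f(368,187)],zb,s)
print('key in tool',((k-p)@R*1000).round(2)); 
E
```

```text
ring c [ 0.57298029 -0.10755011] r 0.04921997695392295
hole [ 0.57569371 -0.07565472] 0.03201059634661321 85.13741269009043
key in tool [[31.09  1.29  7.43]
 [42.99  1.28  7.4 ]
 [44.34  1.28  7.4 ]]
```

```bash
python3 -c "
from h import *
goal(.5716,-.1076,.104,85.1)"
```

```text
shift [ 1.   1.1 45.2] rot [-0.16  0.14  0.19]
```

```bash
python3 -m jog '[[[1,1.1,10],[-0.15,0.15,0.2],1],[[1,1.1,25],[-0.15,0.15,0.2],1],[[1,1.1,38],[-0.15,0.15,0.2],1],[[1,1.1,43],[-0.15,0.15,0.2],1],[[1,1.1,45],[-0.15,0.15,0.2],1],[[1,1.1,45],[-0.15,0.15,0.2],1],[[1,1.1,45],[-0.15,0.15,0.2],1]]'
python3 -c "
from h import *
stat();goal(.5716,-.1076,.1,85.1)"
```

```text
time_s: 7.38
position: [0.5723, -0.1087, 0.1047]
tcp_rot: [[0.088, 0.996, 0.001], [0.996, -0.088, -0.0], [-0.0, 0.001, -1.0]]
force: [-0.3, 0.5, -1.2]
opening: 0.153
t 7.38 p [ 0.5723 -0.1087  0.1047] yaw 84.97 z [ 1.3e-03 -4.0e-04 -1.0e+00] F [-0.33  0.45 -1.23] M [-0.064 -0.108  0.039] op 0.153 q [-21.7  36.   94.1   0.   49.8 -16.7]
shift [ 1.  -0.8  4.7] rot [ 0.08  0.01 -0.13]
```

```bash
python3 -m jog '[[[0.5,-0.3,1],[0,0,0],1],[[0.5,-0.3,2],[0,0,0],1],[[0.5,-0.3,3],[0,0,0],1],[[0.5,-0.3,3.5],[0,0,0],1],[[0.5,-0.3,4],[0,0,0],1],[[0.5,-0.3,4],[0,0,0],1]]'
python3 -c "
from h import *
stat();goal(.5716,-.1076,.1,85.1)"
python3 -m jog '[[[0,0,0.5],[0,0,0],1],[[0,0,1],[0,0,0],1],[[0,0,1],[0,0,0],1]]'
python3 -c "
from h import *
stat();goal(.5716,-.1076,.1,85.1)"
```

```text
time_s: 7.88
position: [0.5716, -0.1083, 0.1004]
tcp_rot: [[0.088, 0.996, 0.001], [0.996, -0.088, -0.0], [-0.0, 0.001, -1.0]]
force: [0.3, -0.1, -1.0]
opening: 0.156
t 7.88 p [ 0.5716 -0.1083  0.1004] yaw 84.94 z [ 5.e-04 -1.e-04 -1.e+00] F [ 0.29 -0.06 -1.  ] M [ 0.022 -0.089 -0.009] op 0.156 q [-21.7  36.3  94.4   0.   49.3 -16.7]
shift [ 0.7 -0.1  0.4] rot [ 0.03  0.   -0.16]
time_s: 8.13
position: [0.5716, -0.1082, 0.0993]
tcp_rot: [[0.088, 0.996, 0.0], [0.996, -0.088, 0.0], [0.0, 0.0, -1.0]]
force: [0.1, -0.5, -1.4]
opening: 0.16
t 8.13 p [ 0.5716 -0.1082  0.0993] yaw 84.94 z [ 4.e-04  0.e+00 -1.e+00] F [ 0.13 -0.53 -1.35] M [-0.023 -0.045  0.031] op 0.16 q [-21.7  36.4  94.4   0.   49.1 -16.7]
shift [ 0.6 -0.1 -0.7] rot [ 0.02 -0.   -0.16]
```

```bash
python3 -m jog '[[[0.2,0,0.4],[0,0,0],1],[[0.3,0,0.8],[0,0,0],1],[[0.3,0,1.2],[0,0,0],1],[[0.3,0,1.5],[0,0,0],1],[[0.3,0,1.5],[0,0,0],1]]'
python3 -c "
from h import *
stat()"

```

```text
time_s: 8.55
position: [0.5717, -0.1079, 0.0978]
tcp_rot: [[0.088, 0.996, 0.0], [0.996, -0.088, -0.0], [-0.0, 0.0, -1.0]]
force: [-0.5, 0.8, -0.5]
opening: 0.159
t 8.55 p [ 0.5717 -0.1079  0.0978] yaw 84.95 z [ 4.e-04 -1.e-04 -1.e+00] F [-0.47  0.77 -0.48] M [ 0.004 -0.083 -0.037] op 0.159 q [-21.7  36.6  94.5   0.   49.  -16.6]
```

```bash
python3 -m jog '[[[0,0,0.5],[0,0,0],1],[[0,0,1],[0,0,0],1],[[0,0,1.5],[0,0,0],1],[[0,0,2],[0,0,0],1],[[0,0,2.5],[0,0,0],1],[[0,0,3],[0,0,0],1],[[0,0,3],[0,0,0],1]]'
python3 -c "
from h import *
stat()"

```

```text
time_s: 9.13
position: [0.5716, -0.1079, 0.0948]
tcp_rot: [[0.088, 0.996, 0.0], [0.996, -0.088, -0.0], [0.0, 0.0, -1.0]]
force: [0.2, 0.8, -1.0]
opening: 0.157
t 9.13 p [ 0.5716 -0.1079  0.0948] yaw 84.94 z [ 4.e-04 -0.e+00 -1.e+00] F [ 0.18  0.77 -1.03] M [ 0.001 -0.078  0.015] op 0.157 q [-21.7  36.8  94.6   0.   48.6 -16.6]
```

```bash
for i in 1 2; do python3 -m jog '[[[0,0,0.4],[0,0,0],1],[[0,0,0.8],[0,0,0],1],[[0,0,1],[0,0,0],1],[[0,0,1],[0,0,0],1]]' >/dev/null
python3 -c "
from h import *
stat()"; done

```

```text
t 9.47 p [ 0.5717 -0.1079  0.0938] yaw 84.94 z [ 5.e-04 -1.e-04 -1.e+00] F [-0.09  0.23 -1.58] M [-0.008 -0.057  0.035] op 0.158 q [-21.7  36.9  94.6   0.   48.5 -16.6]
t 9.8 p [ 0.5717 -0.1079  0.0928] yaw 84.94 z [ 5.e-04 -1.e-04 -1.e+00] F [-0.2  -0.37 -1.43] M [-0.1   -0.064 -0.052] op 0.159 q [-21.7  37.   94.6   0.   48.4 -16.6]
```

```bash
for i in 1 2 3; do python3 -m jog '[[[0,0,0.3],[0,0,0],1],[[0,0,0.6],[0,0,0],1],[[0,0,0.6],[0,0,0],1]]' >/dev/null
python3 -c "
from h import *
stat()"; done

```

```text
t 10.05 p [ 0.5717 -0.1079  0.0923] yaw 84.94 z [ 5.e-04 -1.e-04 -1.e+00] F [-0.09 -0.27 -0.64] M [-0.058 -0.12   0.042] op 0.155 q [-21.7  37.1  94.6   0.   48.3 -16.6]
t 10.3 p [ 0.5718 -0.108   0.0919] yaw 84.94 z [ 7.e-04 -2.e-04 -1.e+00] F [-0.64 -0.32  0.31] M [ 0.006 -0.053  0.035] op 0.16 q [-21.7  37.1  94.6   0.   48.2 -16.6]
t 10.55 p [ 0.5718 -0.108   0.0919] yaw 84.95 z [ 9.e-04 -3.e-04 -1.e+00] F [-1.55  0.23  5.3 ] M [0.11  0.194 0.016] op 0.162 q [-21.7  37.1  94.7   0.   48.2 -16.6]
```

```bash
python3 -m jog '[[[0,0,0],[0,0,1.5],1],[[0,0,0.1],[0,0,3],1],[[0,0,0.2],[0,0,4.5],1],[[0,0,0.3],[0,0,6],1],[[0,0,0.4],[0,0,7.5],1],[[0,0,0.5],[0,0,9],1],[[0,0,0.6],[0,0,10],1],[[0,0,0.6],[0,0,10],1]]' >/dev/null
python3 -c "
from h import *
stat()"

```

```text
t 11.22 p [ 0.5718 -0.108   0.0914] yaw 74.96 z [ 9.e-04 -6.e-04 -1.e+00] F [-1.76 -0.7   6.12] M [0.069 0.21  0.12 ] op 0.161 q [-21.7  37.1  94.7  -0.   48.1  -6.6]
```

```bash
python3 -m jog '[[[0,0,0.1],[0,0,1.5],1],[[0,0,0.2],[0,0,3],1],[[0,0,0.3],[0,0,4.5],1],[[0,0,0.4],[0,0,6],1],[[0,0,0.5],[0,0,7.5],1],[[0,0,0.6],[0,0,9],1],[[0,0,0.7],[0,0,10],1],[[0,0,0.7],[0,0,10],1]]' >/dev/null
python3 -c "
from h import *
stat()"
python3 -m jog '[[[0,0,0.1],[0,0,1],1],[[0,0,0.1],[0,0,2],1],[[0,0,0.2],[0,0,3],1],[[0,0,0.3],[0,0,4],1],[[0,0,0.3],[0,0,4],1]]' >/dev/null
python3 -c "
from h import *
stat()"

```

```text
t 11.88 p [ 0.5718 -0.1081  0.0907] yaw 64.96 z [ 1.e-03 -7.e-04 -1.e+00] F [-2.08 -0.06  6.43] M [0.109 0.304 0.155] op 0.155 q [-21.7  37.2  94.7  -0.   48.1   3.4]
t 12.3 p [ 0.5718 -0.1081  0.0905] yaw 60.96 z [ 1.e-03 -7.e-04 -1.e+00] F [-2.48  0.27  5.67] M [0.065 0.288 0.169] op 0.159 q [-21.7  37.2  94.7  -0.   48.    7.4]
```

```bash
for i in 1 2 3; do python3 -m jog '[[[0,0,0.1],[0,0,1],1],[[0,0,0.15],[0,0,2],1],[[0,0,0.15],[0,0,2],1]]' >/dev/null
python3 -c "
from h import *
stat()"; done

```

```text
t 12.55 p [ 0.5718 -0.1081  0.0903] yaw 58.97 z [ 1.1e-03 -8.0e-04 -1.0e+00] F [-2.34 -0.24  6.77] M [0.068 0.29  0.111] op 0.16 q [-21.7  37.2  94.7  -0.   48.    9.4]
t 12.8 p [ 0.5718 -0.1081  0.0902] yaw 56.97 z [ 1.1e-03 -8.0e-04 -1.0e+00] F [-2.61 -0.3   6.78] M [0.056 0.262 0.096] op 0.16 q [-21.7  37.2  94.7  -0.   48.   11.4]
t 13.05 p [ 0.5718 -0.1081  0.0901] yaw 54.97 z [ 1.1e-03 -9.0e-04 -1.0e+00] F [-1.52  0.13  6.32] M [-0.01   0.264  0.144] op 0.162 q [-21.7  37.2  94.7  -0.   48.   13.4]
```

```bash
for i in 1 2 3; do python3 -m jog '[[[0,0,0.05],[0,0,1],1],[[0,0,0.1],[0,0,2],1],[[0,0,0.1],[0,0,2],1]]' >/dev/null
python3 -c "
from h import *
stat()"; done

```

```text
t 13.3 p [ 0.5719 -0.1082  0.09  ] yaw 52.97 z [ 1.2e-03 -9.0e-04 -1.0e+00] F [-1.79  0.24  5.7 ] M [0.063 0.186 0.235] op 0.156 q [-21.7  37.3  94.7  -0.   47.9  15.4]
t 13.55 p [ 0.5718 -0.1081  0.0899] yaw 51.05 z [ 9.0e-04 -1.1e-03 -1.0e+00] F [-1.41 -0.06  6.91] M [0.071 0.266 0.439] op 0.159 q [-21.7  37.3  94.7  -0.1  47.9  17.3]
t 13.8 p [ 0.5717 -0.1082  0.0898] yaw 49.14 z [ 7.0e-04 -1.6e-03 -1.0e+00] F [-1.56  0.44  6.6 ] M [0.095 0.323 0.72 ] op 0.162 q [-21.7  37.3  94.7  -0.1  47.9  19.3]
```

```bash
python3 -m jog '[[[0,0,0],[0,0,0.5],1],[[0,0,0],[0,0,0.5],1],[[0,0,0],[0,0,0.5],1],[[0,0,0],[0,0,0.5],1],[[0,0,0],[0,0,0.5],1]]' >/dev/null
python3 -c "
from h import *
stat()"
python3 -m jog '[[[0,0,0],[0,0,-1],1],[[0,0,-0.2],[0,0,-2],1],[[0,0,-0.2],[0,0,-3],1],[[0,0,-0.3],[0,0,-4],1],[[0,0,-0.3],[0,0,-5],1],[[0,0,-0.3],[0,0,-5],1]]' >/dev/null
python3 -c "
from h import *
stat()"
```

```text
t 14.22 p [ 0.5718 -0.1082  0.0899] yaw 48.7 z [ 7.0e-04 -1.7e-03 -1.0e+00] F [-2.62  0.03  6.21] M [0.062 0.325 0.822] op 0.161 q [-21.7  37.3  94.7  -0.1  47.9  19.7]
t 14.72 p [ 0.5721 -0.1081  0.0899] yaw 53.45 z [ 1.6e-03 -4.0e-04 -1.0e+00] F [-1.38  0.15  5.75] M [ 0.082  0.179 -0.042] op 0.16 q [-21.7  37.3  94.7   0.   47.9  14.8]
```

```bash
python3 -m jog '[[[0,0,-0.5],[0,0,-0.8],1],[[0,0,-1],[0,0,-0.8],1],[[0,0,-2],[0,0,-0.8],1],[[0,0,-3],[0,0,-0.8],1],[[0,0,-4],[0,0,-0.8],1]]' >/dev/null
python3 -c "
from h import *
stat()"
python3 -m jog '[[[0,0,-2],[0,0,0],1],[[0,0,-4],[0,0,0],1],[[0,0,-7],[0,0,0],1],[[0,0,-14],[0,0,0],1],[[0,0,-24],[0,0,0],1],[[0,0,-40],[0,0,0],1],[[0,0,-60],[0,0,0],1],[[0,0,-65],[0,0,0],1],[[0,0,-65],[0,0,0],1],[[0,0,-65],[0,0,0],1]]' >/dev/null
python3 -c "
from h import *
stat();goal(.5016,.2995,.1575,165.85)
s=bot.read_state();im=save('wrist','w4')
a=im[150:330,230:410,::-1];b=vision.capture('top')[199:279,302:382,::-1]
cv2.imwrite('pics/w4c.png',np.hstack([cv2.resize(a,(400,400),interpolation=2),cv2.resize(b,(400,400),interpolation=2)]))"
```

```text
t 15.13 p [ 0.5715 -0.1078  0.0927] yaw 54.24 z [-1.e-04  2.e-04 -1.e+00] F [-0.37 -0.57 -1.47] M [-0.054 -0.034  0.018] op 0.157 q [-21.7  37.   94.6   0.   48.4  14.1]
t 15.97 p [ 0.5717 -0.1079  0.1584] yaw 54.24 z [ 1.3e-03 -4.0e-04 -1.0e+00] F [-0.23 -1.26 -0.99] M [-0.034 -0.055 -0.031] op 0.16 q [-21.7  31.5  92.    0.   56.4  14.1]
shift [ 289.7 -295.     0.7] rot [ 8.0000e-02  6.0000e-02 -1.1161e+02]
```

View pics/w4c.png

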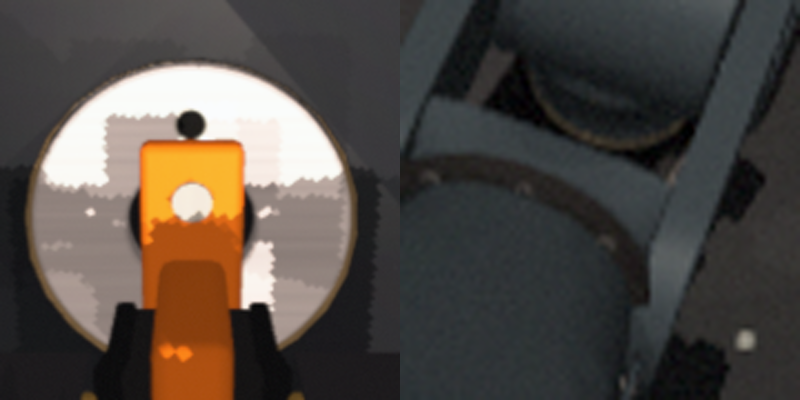

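The crop shows the key square in the grip, with the ring's hole on its line at about (190,124) and nothing displaced. I'm taking it back to the slot.

```bash
python3 -m jog '[[[10,-10,0],[0,0,-6],1],[[28,-28,0],[0,0,-13],1],[[48,-49,0],[0,0,-20],1],[[70,-71,0],[0,0,-27],1],[[92,-94,0],[0,0,-34],1],[[114,-116,0],[0,0,-41],1],[[136,-139,0],[0,0,-48],1],[[158,-161,0],[0,0,-55],1],[[180,-183,0],[0,0,-62],1],[[200,-204,0],[0,0,-69],1],[[218,-222,0],[0,0,-75],1],[[230,-234,0],[0,0,-80],1]]' >/dev/null
python3 -c "
from h import *
stat();goal(.5016,.2995,.1575,165.85)"
```

```text
t 17.07 p [0.5145 0.2177 0.1567] yaw 134.62 z [-0.0022  0.     -1.    ] F [ 0.39 -0.45 -1.56] M [ 0.017 -0.176  0.   ] op 0.161 q [ 11.5  30.2  95.3   0.   54.6 -33.2]
shift [67.3 48.2 -0.7] rot [ -0.06  -0.11 -31.23]
```

```bash
python3 -m jog '[[[10,7,0],[0,0,-6],1],[[24,17,0],[0,0,-12],1],[[40,29,0],[0,0,-18],1],[[55,39,0],[0,0,-24],1],[[63,45,0],[0,0,-29],1],[[67,48,0],[0,0,-31.2],1],[[67,48,0],[0,0,-31.2],1],[[67,48,0],[0,0,-31.2],1],[[67,48,0],[0,0,-31.2],1]]' >/dev/null
python3 -c "
from h import *
stat();goal(.5016,.2995,.057,165.85)"
```

```text
t 17.82 p [0.5035 0.2964 0.1572] yaw 165.37 z [-9.e-04 -9.e-04 -1.e+00] F [-0.92 -0.1  -1.07] M [ 0.094 -0.105  0.015] op 0.155 q [ 19.5  31.8  91.6  -0.   56.6 -55.8]
shift [  2.5   2.7 100.2] rot [-0.06 -0.04 -0.48]
```

```bash
python3 -m jog '[[[2.5,2.7,10],[0,0,-0.5],1],[[2.5,2.7,30],[0,0,-0.5],1],[[2.5,2.7,55],[0,0,-0.5],1],[[2.5,2.7,78],[0,0,-0.5],1],[[2.5,2.7,90],[0,0,-0.5],1],[[2.5,2.7,95],[0,0,-0.5],1],[[2.5,2.7,97],[0,0,-0.5],1],[[2.5,2.7,97],[0,0,-0.5],1],[[2.5,2.7,97],[0,0,-0.5],1]]' >/dev/null
python3 -c "
from h import *
stat();goal(.5016,.2995,.0500,165.85)"
```

```text
t 18.57 p [0.503  0.3004 0.0619] yaw 165.93 z [ 2.5e-03  6.0e-04 -1.0e+00] F [-0.36  0.38 -0.57] M [ 0.098 -0.12   0.002] op 0.16 q [ 19.9  40.   94.9  -0.   44.9 -56. ]
shift [ 1.2 -1.3 11.9] rot [0.07 0.13 0.08]
```

```bash
python3 -m jog '[[[0.3,-0.6,1],[0,0,0],1],[[0.3,-0.6,3],[0,0,0],1],[[0.3,-0.6,4],[0,0,0],1],[[0.3,-0.6,4],[0,0,0],1],[[0.3,-0.6,4],[0,0,0],1],[[0.3,-0.6,4],[0,0,0],1]]' >/dev/null
python3 -c "
from h import *
stat();goal(.5016,.2995,.0500,165.85)"
```

```text
t 19.07 p [0.5018 0.2997 0.0571] yaw 165.95 z [ 8.e-04 -0.e+00 -1.e+00] F [-0.66  0.3  -1.18] M [ 0.135 -0.152 -0.007] op 0.161 q [ 19.9  40.4  95.2  -0.   44.4 -56. ]
shift [ 0.1 -0.2  7.1] rot [0.01 0.04 0.1 ]
```

```bash
python3 -m jog '[[[0,-0.2,1],[0,0,0],1],[[0,-0.2,2],[0,0,0],1],[[0,-0.2,3],[0,0,0],1],[[0,-0.2,4],[0,0,0],1],[[0,-0.2,5],[0,0,0],1],[[0,-0.2,6],[0,0,0],1],[[0,-0.2,7],[0,0,0],1],[[0,-0.2,7],[0,0,0],1]]' >/dev/null
python3 -c "
from h import *
stat();goal(.5016,.2995,.0455,165.85)"
```

```text
t 19.73 p [0.5015 0.2994 0.0497] yaw 165.94 z [ 2.e-04 -2.e-04 -1.e+00] F [-0.04 -1.09 -1.85] M [ 0.061 -0.138  0.006] op 0.157 q [ 19.9  41.1  95.4  -0.   43.6 -56. ]
shift [-0.   0.1  4.2] rot [-0.01  0.01  0.09]
```

Pins are in the slot, with no force. Lowering the rest.

```bash
python3 -m jog '[[[0,0,1],[0,0,0],1],[[0,0,2],[0,0,0],1],[[0,0,3],[0,0,0],1],[[0,0,3.8],[0,0,0],1],[[0,0,3.8],[0,0,0],1]]' >/dev/null
python3 -c "
from h import *
stat()"
python3 -m jog '[[[0,0,0.3],[0,0,0],1],[[0,0,0.6],[0,0,0],1],[[0,0,0.6],[0,0,0],1]]' >/dev/null
python3 -c "
from h import *
stat()"
```

```text
t 20.15 p [0.5016 0.2994 0.0459] yaw 165.94 z [ 2.e-04 -2.e-04 -1.e+00] F [ 0.13  0.38 -1.7 ] M [ 0.074 -0.088  0.006] op 0.16 q [ 19.9  41.4  95.5  -0.   43.1 -56. ]
t 20.4 p [0.5017 0.2995 0.0455] yaw 165.94 z [ 6.e-04 -1.e-04 -1.e+00] F [ 0.1   1.26 -1.  ] M [ 0.06  -0.142  0.005] op 0.157 q [ 19.9  41.4  95.5  -0.   43.1 -56. ]
```

```bash
python3 -m jog '[[[0,0,0.3],[0,0,0],1],[[0,0,0.4],[0,0,0],1],[[0,0,0.4],[0,0,0],1]]' >/dev/null
python3 -c "
from h import *
stat()"
```

```text
t 20.65 p [0.5018 0.2995 0.0455] yaw 165.94 z [ 8.e-04 -1.e-04 -1.e+00] F [-0.34  0.69  1.64] M [0.06  0.018 0.013] op 0.161 q [ 19.9  41.5  95.5  -0.   43.  -56. ]
```

Contact is at the original height, so the key is home. I'm releasing to a partial opening first, then rising.

```bash
python3 -m jog '[[[0,0,0],[0,0,0],0.8],[[0,0,0],[0,0,0],0.7],[[0,0,0],[0,0,0],0.6],[[0,0,0],[0,0,0],0.5],[[0,0,0],[0,0,0],0.5],[[0,0,0],[0,0,0],0.5],[[0,0,0],[0,0,0],0.5]]' | tail -1
python3 -m jog '[[[0,0,-4],[0,0,0],0.5],[[0,0,-12],[0,0,0],0.5],[[0,0,-28],[0,0,0],0.5],[[0,0,-55],[0,0,0],0.5],[[0,0,-90],[0,0,0],0.5],[[0,0,-120],[0,0,0],0.5],[[0,0,-137],[0,0,0],0.5],[[0,0,-137],[0,0,0],0.5],[[0,0,-137],[0,0,0],0.5],[[0,0,-137],[0,0,0],0.5]]' >/dev/null
python3 -c "
from h import *
stat();a=save('wrist','w5')[160:300,235:415,::-1];b=save('top','t5')[199:279,302:382,::-1]
cv2.imwrite('pics/w5c.png',np.hstack([cv2.resize(a,(400,311),interpolation=2),cv2.resize(b,(311,311),interpolation=2)]))"
```

```text
opening: 0.482
t 22.07 p [0.5007 0.2992 0.1816] yaw 165.94 z [-9.e-04 -7.e-04 -1.e+00] F [ 0.03  0.17 -0.49] M [ 0.069 -0.112 -0.033] op 0.496 q [ 19.9  29.9  90.5  -0.   59.6 -56. ]
```

View pics/w5c.png

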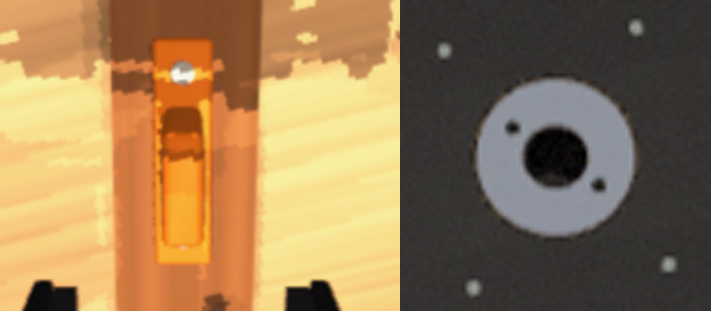

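The crop shows the key upright in its slot as before. The ring's holes are now at crop (512,127) and (599,185), about 30° clockwise of where they started.

```bash
python3 -c "
from rig import bot
print(bot.hand_in())"
```

```text
the job is handed in; nothing more can be done
None
```

The ring is turned down against its stop, and the orange key is back in its slot. I handed the job in at about 22 s of the 72 s allowed. I have no verdict, since handing in reports none.

- **Seating:** both pins dropped in on the first approach, so no search was needed. The key sat down at about 6 N of push, with the ring about 1.9 mm proud.
- **Turning:** the ring turned clockwise about 30° (0.52 rad). The drag was 0.1 to 0.2 N m, rising to 0.8 N m at the stop.
- **Flushness:** at the stop, the key's height put the ring's face within about 0.2 mm of the plate's level. The top camera showed the same 30° turn.
- **Key return:** it met the block at the same height as when I gripped it, within 0.2 mm sideways. The last wrist picture shows it upright in the slot, clear of the open gripper.

The wrist and top cameras disagreed on the ring's centre by about 1 to 2 mm, within their stated accuracy. I didn't re-photograph the wrench, spare ring or plane up close, but no unexpected force showed in any reading. No other check failed.

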